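Make up two sampling kits on the lab bench

TASK

Make up two sampling kits, one item upright in the middle of each bay: the three-bay tray gets the large beaker, the amber bottle and the slide box, the two-bay tray gets the small beaker (it stands nested in the large one) and the squat jar; within a tray any bay will do. Do not tip anything over, and leave the conical flask where it stands.

Things in the scene. Friction and masses are not known exactly. Their poses are not given: they have to be found in the camera images.
- tray3: white plastic three-bay kit tray, fixed to the bench: 92 x 268 mm, three square bays in a row along its y axis, centred at y = -88, 0 and +88 mm (x = 0). Each bay is 84 x 84 mm inside; floor 4 mm thick; all walls and dividers 4 mm thick, their tops 12 mm above the bench. Origin: centre of the underside, on the bench
- tray2: white plastic two-bay kit tray, fixed to the bench: 92 x 180 mm, two bays in a row along its y axis, centred at y = -44 and +44 mm (x = 0). Bays, floor and walls as in the three-bay tray. Origin: centre of the underside
- large_beaker: wide off-white plastic beaker, 66 mm outside diameter at the rim (64 at the foot), 55 mm tall, wall 3 mm, floor 5 mm thick, empty but for the small beaker standing loose inside it at the start; 80 g. Origin: centre of the underside, z up along its axis
- small_beaker: narrow off-white plastic beaker, 46 mm outside diameter at the rim (45 at the foot), 90 mm tall, wall 3 mm, floor 5 mm thick, empty; at the start it stands loose inside the large beaker, on its floor, with its rim 40 mm above the large one's rim and about 7 mm of play all round; 50 g. Origin: centre of the underside, z up along its axis
- bottle: amber glass bottle, round body 40 mm diameter up to 56 mm height, then a narrower neck and a white screw cap of 27 mm diameter; 80 mm tall in all; 130 g. Origin: centre of the underside, z up along its axis
- jar: squat round jar, 56 mm diameter, 45 mm tall, off-white with a black lid 13 mm high (same diameter); 100 g. Origin: centre of the underside, z up along its axis
- slide_box: white rectangular microscope-slide box, 36 mm (x) by 62 mm (y) by 46 mm (z) outside at its lid, which is the upper 14 mm; 34 by 60 mm below the lid; 80 g. Origin: centre of the underside; x across the narrow side, y along the long side
- flask: clear conical flask, a bystander to be left alone: 62 mm diameter at the foot, 25 mm neck, 80 mm tall, loose, 120 g. Origin: centre of the underside
Things that resemble listed ones, but are neither listed nor needed, are in the scene too. Leave any purple look-alike of the bottle alone.

How it is judged:
By the outcome, as a careful person would: the job done as asked, in the order asked, and still so for the second after the job is handed in, with the robot touching nothing.
It also fails if it takes over 131 s, if anything falls off the work surface, if the arm or the gripper's body presses on something with over 40 N, if the wrist force passes 120 N, or if a joint passes its speed limit or range.

ROBOT

A 6-joint arm with a two-finger parallel gripper is mounted at the origin on the work surface. World frame = base frame: x ahead of the robot, y to its left, z up, the work surface at z = 0. Lengths are in m, angles in rad, forces in N, time in s.
With the tool pointing down it reaches from about 0.275 to 0.775 m from the base axis. Payload 14.6 kg.
Tool frame: the origin (TCP) lies midway between the tips of the shut fingers; the grasp point (between the pads) lies 19 mm behind it (ctrl.hold_point_z is the distance from the TCP to the grasp point, in m); z points along the fingers, y is the line along which they close (so a half turn about z gives the same grasp; the last joint's range is limited). The gripper opens to 85 mm and grips with 20 to 120 N. Pads are 22 mm wide; open, the fingers measure 114 mm over their backs; the gripper's body (76 mm by 85 mm) begins 54 mm behind the grasp point. The pads swing forward as they close: fully open they stand 13 mm farther back than shut.
Start: joints at [-1.301, 0.263, -0.048, 1.259, 0, 1.415], TCP at [0.216, -0.478, 0.231] pointing down, gripper open.
Joint ranges: [-2.65, 2.65], [-0.89, 1.7], [-1.18, 1.37], [-2.13, 2.11], [-1.35, 1.29], [-3.14, 3.14]. Speed limits (rad/s): [1.89, 1.89, 2.57, 2.79, 3.14, 3.14].

INTERFACE

Orientations are given as a unit quaternion [x, y, z, w].
In Python, from workcell import ctrl, get_image, get_calibration, order gives the robot as it stands. The module is installed in compiled form; this text tells all that it offers.
- The arm moves only by the tool arm_command, never from a script. Its argument "moves" is a list of rows, each a list of 7 numbers: the shift along the tool's x, y, z each as a share of 0.5 m, from -1 to 1, then the turn, a rotation vector about the tool's x, y, z each as a share of pi rad, from -1 to 1, then the gripper command: -1 is fully open, 1 is shut, values between are in proportion. A call has 1 to 10 rows; each row shifts and turns the commanded pose from where the row before left it, along the tool's axes as they then stand; what a row does not reach is not made up. A row lasts 1/12 s, in which the tool goes at most 41.7 mm and 7.16 degrees, less where a joint would pass 70% of its speed; a pose out of reach is approached as far as the arm can. A call with a number of a shift or a turn outside -1 to 1 is refused whole. A call with a gripper value outside its range is refused whole. The fingers move at their own pace and stop on an object; "grip_force" is the grip in N (left out, the last holds). Time passes only in rows, so rows that do not move let the fingers close. It gives the time, the measured TCP pose, the force, the opening and the grip force at its end, in the units of the state.
- ctrl.state(): the state, without advancing time (a new reading comes with each control period).
- get_image(name): name is "scene" or "top" or "wrist"; returns (picture, depth): 420x560x3 uint8, red, green, blue; 420x560 float32, m along the optical axis (not along the pixel's ray), 0 where there is no reading.
- get_calibration(name): a dict with "fx", "fy", "cx", "cy" (pixels), "T" (4x4, takes a point from camera to world coordinates). Camera axes: x right, y down, z forward; pixel columns grow to the right and rows downward; lengths in m; the calibration is good to about 2 mm. The wrist camera is an equidistant fisheye: a pixel r from the principal point sees the ray r / f radians off the axis. A picture is of the moment at which its call begins: read the wrist's pose just before it. get_calibration takes no time and is no camera call; for the wrist camera it gives the pose at the moment of the call.
- order.sign_off(): hands the job in; it is judged then, once.
The state is a dict: "time_s": time; "joints": joint angles; "qd": joint speeds; "tau": joint torques, N m; "eef_pos": TCP position; "orientation": TCP orientation; "ft_force": force on the tool from outside, world axes, zero at the start; "ft_torque": the same for the moment, N m; "finger_gap": finger opening in m; "grip_force": force on a finger pad.
Only numpy, scipy, OpenCV 4.12 (cv2) and the standard library are available. Lean on these libraries where they do the work, as an engineer would, in place of code of your own. Each camera call takes 0.05 s, during which the arm holds its last target. There are 200 camera calls.

## Working session

There is one attempt and no reset: what is moved stays moved. The work goes in short steps, Python scripts to look and compute and a tool call to move; the robot and the scene stay as the last step left them, time stands still between calls to the robot, and variables do not carry over. Pictures are saved under pics/ and viewed, at most 14 in all, crops included, and the job is handed in when it is done.

Besides the shell and the picture viewer there is one more tool, called after ">>>" as name(argument=value, ...) on one line, values as JSON. arm_command: Moves the arm, as the interface text tells. Shift numbers are shares of 0.5 m and turn numbers shares of pi rad, none past 1 either way. Its arguments: {"type":"object","properties":{"moves":{"type":"array","items":{"type":"array","items":{"type":"number"}}},"grip_force":{"type":"number"}},"required":["moves"]}

```bash
mkdir -p pics; python3 - <<'E'
from workcell import ctrl,get_image,get_calibration
import cv2,numpy as np
for n in("top","scene"):
    p,d=get_image(n);c=get_calibration(n);np.savez(n+".npz",p=p,d=d,**c)
    cv2.imwrite(f"pics/{n}1.png",p[:,:,::-1]);print(n,c)
s=ctrl.state();print(s, ctrl.hold_point_z)
E
```

```text
top {'fx': 401.945630954775, 'fy': 401.945630954775, 'cx': 289.02512619704123, 'cy': 208.27569762660855, 'T': array([[ 0.00166378, -0.99849906,  0.05474366,  0.42880149],
       [-0.99992514, -0.00232477, -0.01201284,  0.02173266],
       [ 0.01212207, -0.05471958, -0.99842818,  1.08883301],
       [ 0.        ,  0.        ,  0.        ,  1.        ]])}
scene {'fx': 391.1803557510369, 'fy': 391.1803557510369, 'cx': 280.886864592651, 'cy': 211.00157886689414, 'T': array([[-0.71589758,  0.47195028, -0.51454212,  0.97639504],
       [ 0.69818026,  0.47764895, -0.53328774,  0.5409444 ],
       [-0.0059148 , -0.74102255, -0.67145409,  0.67078997],
       [ 0.        ,  0.        ,  0.        ,  1.        ]])}
{'time_s': 0.1, 'joints': array([-1.30126929e+00,  2.63487357e-01, -4.88517211e-02,  1.25939563e+00,
       -1.61547641e-05,  1.41547975e+00]), 'qd': array([-1.88016998e-03, -2.22375743e-03,  2.36719149e-03,  8.60224288e-04,
       -9.44350370e-05,  1.58758684e-03]), 'tau': array([ 3.78903846e-03, -6.38578892e+01,  3.85062075e+01,  9.99967247e-03,
       -2.47456810e-04,  2.31986398e-06]), 'eef_pos': array([ 0.21631327, -0.47810735,  0.23087481]), 'orientation': array([ 9.77523089e-01,  2.10827869e-01, -3.48428807e-05, -4.67964589e-04]), 'ft_force': array([ 0.01557525, -0.20916195,  0.50623007]), 'ft_torque': array([ 0.0229511 , -0.00547313, -0.0047648 ]), 'grip_force': 0.0, 'finger_gap': 0.08575337304169592} 0.0187
```

View pics/top1.png

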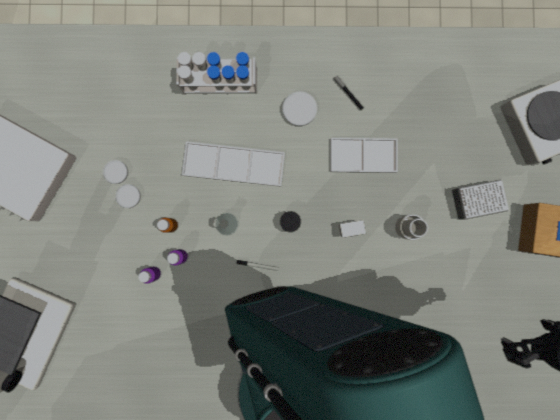

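View pics/scene1.png

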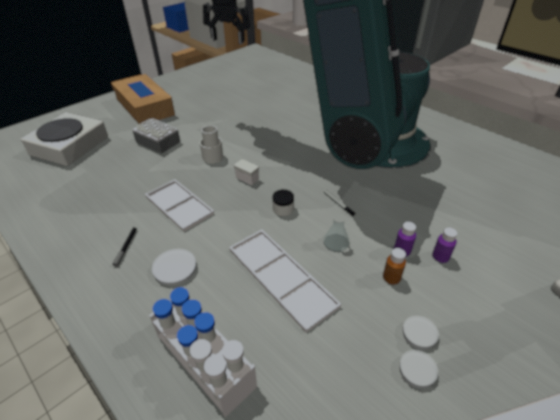

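The top view shows these items (column, row):
- Trays: three-bay (233,163), two-bay (364,155).
- Bottles: amber (167,225), with purple look-alikes at (177,257) and (149,275). The amber one fits.
- Others: flask (222,223), jar with black lid (290,221), nested beakers (413,227).
- Boxes: small white one (352,229), which fits the slide box, and a larger grey patterned one (482,200), which doesn't.

I'll confirm with an enlarged crop and measure positions.

```bash
cat > h.py <<'E'
import numpy as np,cv2
from scipy.spatial.transform import Rotation as R
def cloud(n):
    z=np.load(n+".npz");d=z['d'];v,u=np.mgrid[:420,:560]
    P=np.stack([(u-z['cx'])/z['fx']*d,(v-z['cy'])/z['fy']*d,d],-1)
    W=P@z['T'][:3,:3].T+z['T'][:3,3];W[d==0]=np.nan
    return z['p'],W
E
python3 - <<'E'
from h import *
p,W=cloud("top")
c=cv2.resize(p[120:300,110:450],None,fx=2.35,fy=2.35,interpolation=cv2.INTER_CUBIC)
cv2.imwrite("pics/crop1.png",cv2.convertScaleAbs(c,alpha=1.5)[:,:,::-1])
box={'bottle':(155,178,214,237),'jar':(276,304,208,236),'slide':(337,368,217,240),'beak':(394,432,210,245),'flask':(205,240,210,238),'purple1':(165,190,246,268),'purple2':(135,162,262,286)}
for n in("top","scene"):
  p,Wn=cloud(n); b=Wn[(abs(Wn[...,0]-.4)<.2)&(abs(Wn[...,1])<.3)]
  print(n,"bench z",np.nanmedian(b[:,2]))
Ws=cloud("scene")[1].reshape(-1,3)
for k,(a,b,e,f) in box.items():
    q=W[e:f,a:b].reshape(-1,3);q=q[q[:,2]>.012]
    h=np.nanmax(q[:,2]);t=q[q[:,2]>h-.012]
    r=lambda t:cv2.minAreaRect((t[:,:2]*1000).astype(np.float32))
    print(k,round(h,4),len(q),"top",len(t),np.round((t.min(0)+t.max(0))/2,4),"rect",np.round(np.hstack([*map(np.ravel,r(t))]),1))
    c0=np.nanmedian(q,0)
    s=Ws[(np.hypot(*(Ws[:,:2]-c0[:2]).T)<.05)&(Ws[:,2]>.012)]
    if len(s): 
      hs=s[:,2].max(); t=s[s[:,2]>hs-.008]; print("   scene",round(hs,4),len(s),np.round(np.hstack([*map(np.ravel,r(t))]),1))
def tray(a,b,e,f,n):
  q=W[e:f,a:b]; g=cv2.cvtColor(p0[e:f,a:b],cv2.COLOR_RGB2GRAY)
  m=(g>170).astype(np.uint8)
  return m
p0=cloud("top")[0]
for n,(a,b,e,f) in {'t3':(176,292,135,192),'t2':(324,404,130,180)}.items():
    q=W[e:f,a:b].reshape(-1,3);g=cv2.cvtColor(p0[e:f,a:b],cv2.COLOR_RGB2GRAY).ravel()
    print(n,np.percentile(g,[5,25,50,75,95]))
    th,_=cv2.threshold(g.reshape(f-e,b-a),0,255,cv2.THRESH_OTSU)
    for nm,m in (("col",g>th),("z",q[:,2]>.004+np.nanmedian(q[q[:,2]<.003][:,2]) if 0 else q[:,2]>.006)):
      print(nm,m.sum(),np.round(np.hstack([*map(np.ravel,cv2.minAreaRect((q[m][:,:2]*1000).astype(np.float32)))]),1))
E
```

```text
top bench z 0.004286379723477007
scene bench z 0.0010871755952125417
bottle 0.0834 253 top 95 [0.4416 0.3257 0.0776] rect [442.5 325.5  23.8  25.1  74.7]
   scene 0.0814 561 [444.5 327.1  26.4  25.    7.7]
jar 0.0495 360 top 360 [0.4518 0.0052 0.044 ] rect [451.7   5.3  54.2  54.3  71. ]
   scene 0.0462 451 [454.4   6.   56.3  52.6  44.6]
slide 0.0495 345 top 330 [ 0.4339 -0.1567  0.0439] rect [ 433.8 -157.1   35.9   61.9    9.6]
   scene 0.0482 390 [ 436.5 -156.2   36.7   65.3    8.6]
beak 0.0969 552 top 98 [ 0.4363 -0.3125  0.0909] rect [ 436.4 -312.5   42.3   45.2    0.5]
   scene 0.0965 636 [ 439.5 -310.9   45.7   43.8   38.6]
flask 0.0717 282 top 8 [0.4445 0.1675 0.0658] rect [443.9 166.5   5.7  20.8  77.6]
   scene 0.0801 465 [458.4 180.7   7.9  20.7  19.5]
purple1 0.083 248 top 96 [0.3594 0.2988 0.0785] rect [359.2 298.5  25.7  24.7  47.7]
   scene 0.0815 482 [361.9 300.1  25.9  26.   76.5]
purple2 0.083 273 top 98 [0.3123 0.3695 0.0785] rect [312.9 369.1  25.   25.6  43.7]
   scene 0.0829 548 [314.4 370.5  23.8  27.8  80.7]
t3 [145. 150. 154. 173. 174.]
col 2966 [609.7 161.2 269.2  90.5  83.7]
z 756 [624.5 157.4 268.8 124.4  83.9]
t2 [131. 145. 155. 173. 174.]
col 1909 [ 6.356e+02 -1.959e+02  9.410e+01  1.787e+02  6.000e-01]
z 557 [ 6.299e+02 -1.947e+02  1.013e+02  1.812e+02  3.000e-01]
```

View pics/crop1.png

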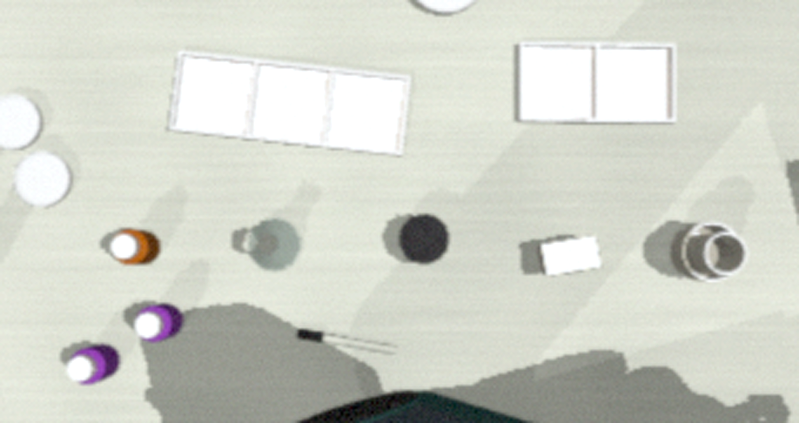

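The crop confirms the amber bottle (134,246), the plain white slide box (570,256), the jar (423,238) and the nested beakers (713,251). Next I'll measure the trays from the scene camera, and turn the tool so it closes along world x.

```bash
python3 - <<'E'
from h import *
for n,seeds in {"scene":[(180,204,70),(284,278,90)],"top":[(364,155,50),(233,163,70)]}.items():
  p,W=cloud(n)
  for u,v,r in seeds:
    g=cv2.cvtColor(p[v-r:v+r,u-r:u+r],cv2.COLOR_RGB2GRAY);q=W[v-r:v+r,u-r:u+r]
    # fit by silhouette: bright pixels connected to seed
    th=(int(g[r+8,r+8])+int(np.median(g)))//2 if n=="scene" else 163
    m=cv2.morphologyEx((g>th).astype(np.uint8),cv2.MORPH_CLOSE,np.ones((5,5)))
    m=cv2.morphologyEx(m,cv2.MORPH_OPEN,np.ones((3,3)))
    k,l=cv2.connectedComponents(m);m=l==l[r+8,r+8]
    x=q[m];x=x[np.isfinite(x[:,0])]
    print(n,th,m.sum(),np.round(np.hstack([*map(np.ravel,cv2.minAreaRect((x[:,:2]*1000).astype(np.float32)))]),1),np.nanmedian(x[:,2]))
E
```

```text
scene 155 1273 [ 636.5 -193.1  173.7   86.1   89. ] 0.002931670308773393
scene 156 3818 [605.4 161.3 263.2  98.2  83.9] 0.0032237181666883163
top 163 1831 [ 6.337e+02 -1.901e+02  8.500e+01  1.663e+02  1.000e-01] 0.0034019822668589494
top 163 2932 [609.  158.2 261.3  88.8  83.6] 0.0031697316214185367
```

>>> arm_command(moves=[[0,0,0,0,0,-0.0365,-1],[0,0,0,0,0,-0.0365,-1],[0,0,0,0,0,-0.0365,-1],[0,0,0,0,0,-0.0365,-1],[0,0,0,0,0,-0.0365,-1],[0,0,0,0,0,-0.0365,-1],[0,0,0,0,0,-0.0365,-1],[0,0,0,0,0,-0.0365,-1],[0,0,0,0,0,-0.0365,-1],[0,0,0,0,0,-0.0365,-1]])

```text
time_s: 0.93
eef_pos: [0.2163, -0.4782, 0.231]
orientation: [0.705, 0.709, 0.0, -0.0]
ft_force: [1.2, 0.5, -0.1]
finger_gap: 0.0854
grip_force: 0.0
```

```bash
cat >> h.py <<'E'
def ray(z,uv,h):
    uv=np.atleast_2d(uv);d=np.c_[(uv[:,0]-z['cx'])/z['fx'],(uv[:,1]-z['cy'])/z['fy'],np.ones(len(uv))]@z['T'][:3,:3].T
    o=z['T'][:3,3];return (o+d*((h-o[2])/d[:,2])[:,None])[:,:2]
def proj(z,X):
    c=(X-z['T'][:3,3])@z['T'][:3,:3];return np.c_[z['fx']*c[:,0]/c[:,2]+z['cx'],z['fy']*c[:,1]/c[:,2]+z['cy']]
def loadz(n): return dict(np.load(n+".npz"))
def trayfit(z,L,x0):
    from scipy.optimize import minimize
    g=cv2.GaussianBlur(cv2.cvtColor(z['p'],cv2.COLOR_RGB2GRAY),(0,0),.7).astype(np.float32)
    def S(q,hx,hy):
        t=np.linspace(-1,1,60);e=np.r_[np.c_[t*hx,0*t+hy],np.c_[t*hx,0*t-hy],np.c_[0*t+hx,t*hy],np.c_[0*t-hx,t*hy]]
        c,s=np.cos(q[2]),np.sin(q[2]);w=np.c_[e@np.array([[c,s],[-s,c]])+q[:2],np.full(len(e),.012 if 0 else .008)]
        u=proj(z,w).astype(np.float32);return cv2.remap(g,u[:,:1],u[:,1:],cv2.INTER_LINEAR).mean()
    f=lambda q:-(S(q,.042,L/2-.004)-S(q,.050,L/2+.004))
    best=min((minimize(f,np.array(x0)+[a,b,0],method='Nelder-Mead',options=dict(initial_simplex=np.array(x0)+np.array([[a,b,0],[a+.004,b,0],[a,b+.004,0],[a,b,.02]]))) for a in(-.003,.003) for b in(-.003,.003)),key=lambda r:r.fun)
    return best.x,best.fun
E
python3 - <<'E'
from h import *
for n in("top","scene"):
    z=loadz(n);p,W=cloud(n)
    for nm,L,x0 in(("t3",.268,(.608,.160,-.109)),("t2",.180,(.635,-.194,0))):
        print(n,nm,*trayfit(z,L,x0))
    off=.004 if n=="top" else .0013
    for k,x,y,h,b,rad in(("jar",.453,.0055,.045,.010,.04),("slide",.435,-.157,.046,.012,.045),("small",.438,-.3117,.095,.01,.035),("bottle",.4435,.326,.080,.006,.025),("large",.438,-.312,.055,.004,.045)):
        zz=W[...,2]-off
        m=(np.hypot(W[...,0]-x,W[...,1]-y)<rad)&(zz>h-b)&((zz<h+.008))
        v,u=np.nonzero(m);c=ray(z,np.c_[u,v],h)*1000
        print("  ",k,len(c),np.round(np.hstack([*map(np.ravel,cv2.minAreaRect(c.astype(np.float32)))]),1))
E
```

```text
top t3 [ 0.6114213   0.15813254 -0.10703078] -14.987060546875
top t2 [ 0.63707688 -0.19639667 -0.00391944] -24.27777099609375
   jar 358 [452.3   4.6  55.1  53.3  45.2]
   slide 330 [ 433.7 -156.4   35.8   62.5    9.5]
   small 80 [ 4.363e+02 -3.126e+02  4.210e+01  4.500e+01  1.000e-01]
   bottle 61 [441.5 325.7  25.   22.4   1. ]
   large 56 [ 435.5 -307.5   59.1   57.3   14.1]
scene t3 [ 0.6060311   0.15710524 -0.10727376] -23.147857666015625
scene t2 [ 0.63223344 -0.19968167 -0.00667662] -18.270095825195312
   jar 297 [457.4   9.1  61.6  52.5  45.3]
   slide 233 [ 442.  -150.1   45.4   68.7   11. ]
   small 93 [ 444.6 -303.8   56.3   42.6   52.7]
   bottle 117 [446.6 327.7  28.3  25.   14.8]
   large 81 [ 447.8 -301.1   56.7   63.9   51.5]
```

>>> arm_command(moves=[[0.08,0.04,0,0,0,0,-1],[0.08,0.04,0,0,0,0,-1],[0.08,0.04,0,0,0,0,-1],[0.08,0.04,0,0,0,0,-1],[0.08,0.04,0,0,0,0,-1],[0.08,0.04,0,0,0,0,-1],[0.08,0.04,0,0,0,0,-1],[0.08,0.04,0,0,0,0,-1],[0.08,0.04,0,0,0,0,-1],[0.08,0.04,0,0,0,0,-1]])

```text
time_s: 1.77
eef_pos: [0.4027, -0.1034, 0.2313]
orientation: [0.707, 0.707, 0.0, 0.0]
ft_force: [0.3, -1.2, -0.1]
finger_gap: 0.0853
grip_force: 0.0
```

>>> arm_command(moves=[[0.055,0.025,0,0,0,0,-1],[0.055,0.025,0,0,0,0,-1],[0.055,0.025,0,0,0,0,-1],[0.055,0.025,0,0,0,0,-1],[0,0,0,0,0,0,-1],[0,0,0,0,0,0,-1]])

```text
time_s: 2.27
eef_pos: [0.4524, 0.0056, 0.2309]
orientation: [0.706, 0.708, -0.0, -0.0]
ft_force: [-0.8, 0.5, 0.3]
finger_gap: 0.0852
grip_force: 0.0
```

```bash
cat >> h.py <<'E'
def wrist(name):
    from workcell import ctrl,get_image,get_calibration
    s=ctrl.state();c=get_calibration("wrist");p,d=get_image("wrist")
    np.savez(name+".npz",p=p,d=d,**c);cv2.imwrite(f"pics/{name}.png",p[:,:,::-1]);return s,c
def wray(z,uv,h):
    uv=np.atleast_2d(uv).astype(float);a=(uv[:,0]-z['cx'])/z['fx'];b=(uv[:,1]-z['cy'])/z['fy'];r=np.hypot(a,b)+1e-12
    d=np.c_[np.sin(r)*a/r,np.sin(r)*b/r,np.cos(r)]@z['T'][:3,:3].T
    o=z['T'][:3,3];return (o+d*((h-o[2])/d[:,2])[:,None])[:,:2]
E
python3 -c "
from h import *
s,c=wrist('w1');print(s['eef_pos'],s['joints'],c)"
```

```text
[0.45242063 0.00560956 0.23091306] [-1.67996654e-01  1.39647355e-01 -2.11952058e-01  1.22007291e+00
 -7.44895023e-05  1.39928424e+00] {'fx': 325.19226210127806, 'fy': 325.19226210127806, 'cx': 281.5145702897982, 'cy': 206.16957239372775, 'T': array([[ 9.99990047e-01,  4.37744944e-03,  8.62549055e-04,
         4.51994567e-01],
       [ 4.44511836e-03, -9.60883863e-01, -2.76915950e-01,
         7.64379834e-02],
       [-3.83376099e-04,  2.76917028e-01, -9.60893757e-01,
         3.73509324e-01],
       [ 0.00000000e+00,  0.00000000e+00,  0.00000000e+00,
         1.00000000e+00]])}
```

View pics/w1.png

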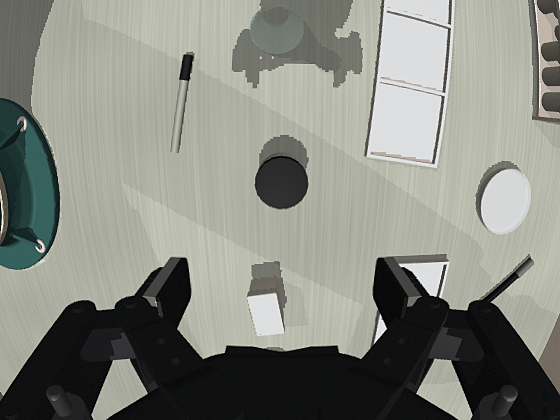

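The wrist view shows the jar lid at (281,182), the slide box at (266,312), tray3's right-hand bay at (405,122) and the flask at (277,30).

```bash
cat >> h.py <<'E'
def blob(name,m,h,seed):
    z=dict(np.load(name+".npz"));k,l=cv2.connectedComponents(m.astype(np.uint8));m=l==l[seed[1],seed[0]]
    v,u=np.nonzero(m);c=wray(z,np.c_[u,v],h)*1000
    return np.round(np.hstack([*map(np.ravel,cv2.minAreaRect(c.astype(np.float32)))]),1)
E
python3 - <<'E'
from h import *
z=dict(np.load("w1.npz"));g=cv2.cvtColor(z['p'],cv2.COLOR_RGB2GRAY)
print("jar",blob("w1",g<75,.045,(281,182)))
print("slide",g[318,266],blob("w1",g>215,.046,(266,318)))
print("floor t3",g[122,405],[wray(z,c,.012)*1000 for c in ((366,156),(438,166))])
E
```

```text
jar [4.516e+02 7.200e+00 5.390e+01 5.500e+01 2.000e-01]
slide 223 [ 433.9 -155.9   34.5   60.1    9.9]
floor t3 222 [array([[548.45204597,  32.26840633]]), array([[642.23476984,  23.91781049]])]
```

>>> arm_command(moves=[[0.002,0,0.06,0,0,0,-1],[0,0,0.06,0,0,0,-1],[0,0,0.06,0,0,0,-1],[0,0,0.06,0,0,0,-1],[0,0,0.06,0,0,0,-1],[0,0,0.05,0,0,0,-1],[0,0,0.04,0,0,0,-1],[0,0,0.03,0,0,0,-1],[0,0,0.018,0,0,0,-1],[0,0,0,0,0,0,-1]])

```text
time_s: 3.15
eef_pos: [0.4509, 0.0045, 0.0108]
orientation: [0.708, 0.707, -0.001, -0.001]
ft_force: [-0.7, -0.6, -0.7]
finger_gap: 0.0851
grip_force: 0.0
```

>>> arm_command(moves=[[0,0,0,0,0,0,0],[0,0,0,0,0,0,0.2],[0,0,0,0,0,0,0.4],[0,0,0,0,0,0,0.6],[0,0,0,0,0,0,1],[0,0,0,0,0,0,1],[0,0,0,0,0,0,1],[0,0,0,0,0,0,1]], grip_force=30)

```text
time_s: 3.82
eef_pos: [0.4528, 0.005, 0.0132]
orientation: [0.707, 0.707, 0.0, 0.001]
ft_force: [-1.8, -2.1, 5.3]
finger_gap: 0.0557
grip_force: 30.8
```

>>> arm_command(moves=[[0,0,-0.03,0,0,0,1],[0,0,-0.06,0,0,0,1],[0,0,-0.06,0,0,0,1],[-0.0449,0.0523,-0.03,0,0,0,1],[-0.0449,0.0523,0,0,0,0,1],[-0.0449,0.0523,0,0,0,0,1],[-0.0449,0.0523,0,0,0,0,1],[-0.0449,0.0523,0,0,0,0,1],[-0.0449,0.0523,0,0,0,0,1],[-0.0449,0.0523,0,0,0,0,1]])

```text
time_s: 4.65
eef_pos: [0.6366, -0.1529, 0.103]
orientation: [0.707, 0.707, 0.0, 0.0]
ft_force: [1.1, 0.5, -0.7]
finger_gap: 0.0551
grip_force: 32.8
```

>>> arm_command(moves=[[0,0,0,0,0,0,1],[0,0,0,0,0,0,1],[0,0,0,0,0,0,1]])

```text
time_s: 4.9
eef_pos: [0.6351, -0.1514, 0.1024]
orientation: [0.707, 0.707, -0.0, -0.0]
ft_force: [0.1, -0.2, -0.6]
finger_gap: 0.0554
grip_force: 32.8
```

```bash
python3 -c "
from h import *
s,c=wrist('w2');print(s['eef_pos'],s['finger_gap'])"
```

```text
[ 0.63507991 -0.15139646  0.10243908] 0.05541997928853561
```

View pics/w2.png

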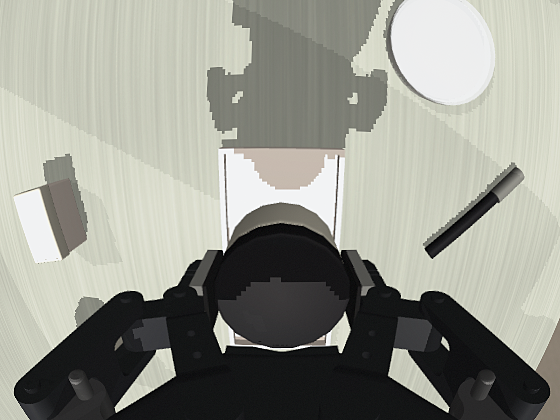

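The jar is held over tray2. The tray's +y corners show at (219,150) and (345,150).

```bash
python3 -c "
from h import *
z=dict(np.load('w2.npz'))
print(wray(z,[(219,150),(345,150)],.012)*1000, z['T'][:3,3]);g=cv2.cvtColor(z['p'],cv2.COLOR_RGB2GRAY)
print(g[180,212:230],g[180,332:350]);print(g[140:160,232],g[140:160,335])
print(wray(z,[(220,180),(345,180)],.012)*1000,wray(z,[(220,235),(342,235)],.012)*1000)
print('lid',blob('w2',g<100,.045+.0906+.001,(281,260)))
"
```

```text
[[ 589.44114969 -105.34365214]
 [ 680.91947746 -105.19708983]] [ 0.63477122 -0.08058897  0.24504179]
[210 212 211 210 211 207 201 242 245 243 245 247 209  83 184 255 245 243] [243 243 245 255 191  52 242 253 245 244 245 234 205 204 203 200 203 209]
[120 124 126 127 125 127 122 112 189 255 247 246 245 245 244 244 243 243
 243 243] [122 122 122 123 123 122 122 122 111 145 197 190 188 186 205 242 253 250
 248 248]
[[ 589.38768809 -127.64600103]
 [ 681.80759266 -127.49904112]] [[ 587.12075122 -171.08600687]
 [ 681.88698939 -170.94256482]]
lid [ 6.349e+02 -1.979e+02  3.971e+02  1.745e+02  1.000e-01]
```

>>> arm_command(moves=[[0,0,0.03,0,0,0,1],[0,0,0.04,0,0,0,1],[0,0,0.04,0,0,0,1],[0,0,0.03,0,0,0,1],[0,0,0.02,0,0,0,1],[0,0,0.008,0,0,0,1],[0,0,0.003,0,0,0,1],[0,0,0,0,0,0,1],[0,0,0,0,0,0,1]])

```text
time_s: 5.7
eef_pos: [0.6358, -0.1514, 0.0178]
orientation: [0.707, 0.707, 0.0, 0.001]
ft_force: [0.2, -0.1, -1.1]
finger_gap: 0.0553
grip_force: 32.8
```

>>> arm_command(moves=[[0,0,0,0,0,0,0.1],[0,0,0,0,0,0,-0.3],[0,0,0,0,0,0,-0.6],[0,0,0,0,0,0,-0.8],[0,0,0,0,0,0,-0.8],[0,0,0,0,0,0,-0.8],[0,0,-0.03,0,0,0,-0.8],[0,0,-0.06,0,0,0,-0.9],[0,0,-0.08,0,0,0,-1],[0,0,-0.08,0,0,0,-1]])

```text
time_s: 6.53
eef_pos: [0.6348, -0.1513, 0.1429]
orientation: [0.707, 0.707, -0.0, -0.001]
ft_force: [0.8, -0.6, -0.2]
finger_gap: 0.0857
grip_force: 0.0
```

>>> arm_command(moves=[[-0.0401,-0.0493,-0.016,0,0,0,-1],[-0.0401,-0.0493,-0.016,0,0,0,-1],[-0.0401,-0.0493,-0.016,0,0,0,-1],[-0.0401,-0.0493,-0.016,0,0,0,-1],[-0.0401,-0.0493,-0.016,0,0,0,-1],[-0.0401,-0.0493,-0.016,0,0,0,-1],[-0.0401,-0.0493,-0.016,0,0,0,-1],[-0.0401,-0.0493,-0.016,0,0,0,-1],[0,0,0,0,0,0,-1],[0,0,0,0,0,0,-1]])

```text
time_s: 7.37
eef_pos: [0.4377, -0.3131, 0.2064]
orientation: [0.708, 0.706, 0.0, 0.001]
ft_force: [-0.6, 0.0, 0.3]
finger_gap: 0.0854
grip_force: 0.0
```

```bash
python3 -c "
from h import *
s,c=wrist('w3');print(s['eef_pos'],s['finger_gap'])"
```

```text
[ 0.43765696 -0.31311422  0.2063674 ] 0.08535688008724582
```

View pics/w3.png

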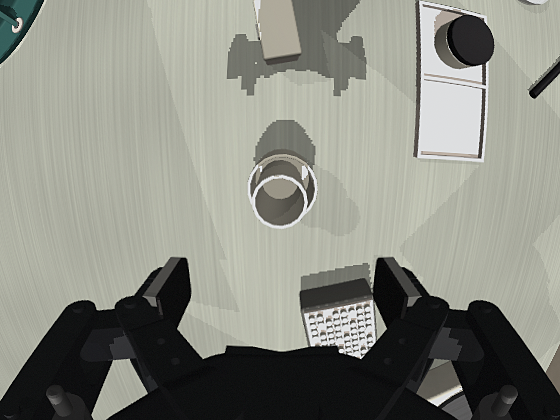

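The small beaker's rim is centred near (279,201) and the large rim spans columns 248–317. The jar stands in tray2's bay at (465,42). The grey box, an obstacle, is at (338,310).

```bash
python3 -c "
from h import *
z=dict(np.load('w3.npz'))
print('small',wray(z,[(251,201),(308,201),(279,175),(279,228)],.095)*1000)
print('large',wray(z,[(248,188),(317,188),(282,154)],.055)*1000)
print('box',wray(z,[(301,293),(371,278)],.04)*1000, z['d'][310,338])
g=cv2.cvtColor(z['p'],cv2.COLOR_RGB2GRAY);print(g[201,245:320],g[150:235,281])
"
```

```text
small [[ 412.84549359 -311.13375585]
 [ 459.07867093 -311.19600844]
 [ 435.62780217 -289.79543921]
 [ 435.49267393 -334.39055337]]
large [[ 406.4887449  -309.46623666]
 [ 470.67020433 -309.5374941 ]
 [ 438.12189311 -277.86772365]]
box [[ 459.01668247 -431.00985377]
 [ 536.542166   -414.25386505]] 0.34585842
[190 186 185 183 180 224 225 221 227 240 129  83  91  93  95  96  97  97
  98  98  99 100  99 100 100  98  99  98  97  97  96  95  94  93  92  91
  91  88  87  85  84  83  81  81  80  79  79  78  78  77  74  78  90  86
  86  84  81  77  62 170 237 236 199  53  64  59 117 245 233 208 162 171
 180 183 172] [ 95  95  93  86 156 177 163 119 152 159  78  86  90  90  90  98  97  98
  97  98  98  98  98  88 121 223 232 226 177 143 148 148 148 148 148 148
 149 148 148 148 149 147 147 148 148 148 148 152 146 101  89  91  89  91
  91  89  89  90  90  90  89  89  88  89  88  91  99  99  97  97  95  96
  97  95  86 141 223 230 220 190 184 185 185 185 186]
```

>>> arm_command(moves=[[0,-0.003,0.05,0,0,0,-1],[0,0,0.06,0,0,0,-1],[0,0,0.06,0,0,0,-1],[0,0,0.05,0,0,0,-1],[0,0,0.04,0,0,0,-1],[0,0,0.025,0,0,0,-1],[0,0,0.011,0,0,0,-1],[0,0,0,0,0,0,-1],[0,0,0,0,0,0,-0.5],[0,0,0,0,0,0,-0.2]])

```text
time_s: 8.25
eef_pos: [0.4376, -0.3122, 0.0586]
orientation: [0.707, 0.708, 0.0, 0.001]
ft_force: [0.0, -0.1, -0.3]
finger_gap: 0.0639
grip_force: 0.0
```

>>> arm_command(moves=[[0,0,0,0,0,0,0],[0,0,0,0,0,0,0.1],[0,0,0,0,0,0,0.2],[0,0,0,0,0,0,0.3],[0,0,0,0,0,0,0.5],[0,0,0,0,0,0,0.7],[0,0,0,0,0,0,1],[0,0,0,0,0,0,1]], grip_force=25)

```text
time_s: 8.92
eef_pos: [0.4374, -0.3125, 0.0587]
orientation: [0.707, 0.707, 0.0, 0.001]
ft_force: [0.2, 1.0, 5.6]
finger_gap: 0.0459
grip_force: 24.8
```

>>> arm_command(moves=[[0,0,-0.01,0,0,0,1],[0,0,-0.03,0,0,0,1],[0,0,-0.04,0,0,0,1],[0,0,-0.04,0,0,0,1],[0,0,-0.04,0,0,0,1],[0,0,-0.04,0,0,0,1],[0,0,0,0,0,0,1],[0,0,0,0,0,0,1]])

```text
time_s: 9.58
eef_pos: [0.4373, -0.3124, 0.1589]
orientation: [0.707, 0.707, 0.0, 0.001]
ft_force: [0.6, -0.0, -1.2]
finger_gap: 0.0454
grip_force: 25.8
```

```bash
python3 -c "
from h import *
s,c=wrist('w4');print(s['eef_pos'],s['finger_gap'],s['grip_force'])"
```

```text
[ 0.4373412  -0.31244906  0.15889838] 0.04539299057700727 25.776289394125342
```

View pics/w4.png

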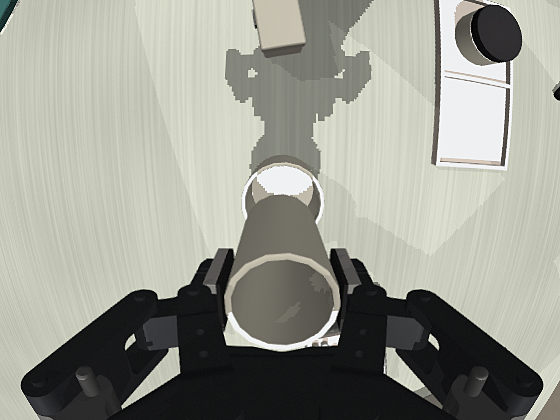

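The small beaker is held upright, and the large one stands below it at (283,190). Moving to tray2's other bay.

>>> arm_command(moves=[[0.0182,0.0495,0,0,0,0,1],[0.0182,0.0495,0,0,0,0,1],[0.0182,0.0495,0,0,0,0,1],[0.0182,0.0495,0,0,0,0,1],[0.0182,0.0495,0,0,0,0,1],[0.0182,0.0495,0,0,0,0,1],[0.0182,0.0495,0,0,0,0,1],[0.0182,0.0495,0,0,0,0,1],[0,0,0,0,0,0,1],[0,0,0,0,0,0,1]])

```text
time_s: 10.47
eef_pos: [0.6352, -0.2383, 0.156]
orientation: [0.706, 0.708, -0.0, -0.001]
ft_force: [-1.1, -0.6, -0.7]
finger_gap: 0.0453
grip_force: 26.0
```

```bash
python3 -c "
from h import *
s,c=wrist('w5');print(s['eef_pos'],s['joints'])"
```

```text
[ 0.63519496 -0.23829963  0.15604678] [-4.78861157e-01  5.58858340e-01  2.28991820e-01  1.24319865e+00
 -6.22379111e-05  1.08983401e+00]
```

View pics/w5.png

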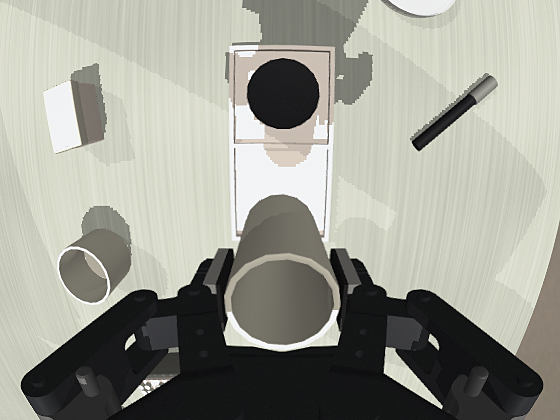

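Tray2's empty bay lies under the held beaker, and the jar is centred at (283,93). Lowering.

>>> arm_command(moves=[[0,0,0.03,0,0,0,1],[0,0,0.05,0,0,0,1],[0,0,0.05,0,0,0,1],[0,0,0.03,0,0,0,1],[0,0,0.02,0,0,0,1],[0,0,0.014,0,0,0,1],[0,0,0.006,0,0,0,1],[0,0,0,0,0,0,1],[0,0,0,0,0,0,1]])

```text
time_s: 11.27
eef_pos: [0.6351, -0.2395, 0.0586]
orientation: [0.707, 0.707, 0.0, 0.001]
ft_force: [0.3, 0.6, -0.5]
finger_gap: 0.0455
grip_force: 26.0
```

>>> arm_command(moves=[[0,0,0,0,0,0,0.2],[0,0,0,0,0,0,0],[0,0,0,0,0,0,-0.2],[0,0,0,0,0,0,-0.4],[0,0,0,0,0,0,-0.6],[0,0,0,0,0,0,-0.8],[0,0,-0.03,0,0,0,-0.8],[0,0,-0.06,0,0,0,-0.9],[0,0,-0.08,0,0,0,-1],[0,0,-0.08,0,0,0,-1]])

```text
time_s: 12.1
eef_pos: [0.6342, -0.2388, 0.1838]
orientation: [0.707, 0.707, -0.0, -0.001]
ft_force: [0.9, -0.2, -0.0]
finger_gap: 0.0855
grip_force: 0.0
```

>>> arm_command(moves=[[-0.0179,-0.0493,0,0,0,0,-1],[-0.0179,-0.0493,0,0,0,0,-1],[-0.0179,-0.0493,0,0,0,0,-1],[-0.0179,-0.0493,0,0,0,0,-1],[-0.0179,-0.0493,0,0,0,0,-1],[-0.0179,-0.0493,0,0,0,0,-1],[-0.0179,-0.0493,0,0,0,0,-1],[-0.0179,-0.0493,0,0,0,0,-1],[0,0,0,0,0,0,-1],[0,0,0,0,0,0,-1]])

```text
time_s: 12.93
eef_pos: [0.437, -0.3113, 0.1832]
orientation: [0.708, 0.707, 0.0, 0.0]
ft_force: [0.4, 0.5, 0.1]
finger_gap: 0.0854
grip_force: 0.0
```

```bash
cat >> h.py <<'E'
def wcloud(name):
    z=dict(np.load(name+".npz"));v,u=np.mgrid[:420,:560];a=(u-z['cx'])/z['fx'];b=(v-z['cy'])/z['fy'];r=np.hypot(a,b)+1e-12
    t=np.tan(r)/r*z['d'];return z,np.stack([a*t,b*t,z['d']],-1)@z['T'][:3,:3].T+z['T'][:3,3]
def near(name,x,y,rad,lo,hi):
    z,W=wcloud(name);m=(np.hypot(W[...,0]-x,W[...,1]-y)<rad)&(W[...,2]>lo)&(W[...,2]<hi)
    q=W[m];return len(q),np.round(np.hstack([*map(np.ravel,cv2.minAreaRect((q[:,:2]*1000).astype(np.float32)))]),1),np.round(np.median(q[:,2]),4)
E
python3 -c "
from h import *
s,c=wrist('w6');print(s['eef_pos'],s['joints'])
print(near('w6',.438,-.311,.045,.045,.065))
print(near('w6',.635,-.239,.035,.09,.105))
print(near('w6',.635,-.151,.04,.045,.06))"
```

```text
[ 0.43697605 -0.31131011  0.1831719 ] [-7.70976025e-01  3.01366537e-01 -1.25522780e-01  1.14337371e+00
  6.74226172e-05  8.00956729e-01]
(1134, array([ 438.1, -310.1,   65.4,   65.3,   51.7]), np.float64(0.0544))
(607, array([ 632.9, -238.5,   46.5,   44.9,    4.3]), np.float64(0.0935))
(1874, array([ 634.6, -150.4,   55.4,   55.2,   26.8]), np.float64(0.049))
```

>>> arm_command(moves=[[0,0,0.05,0,0,0,-1],[0,0,0.06,0,0,0,-1],[0,0,0.06,0,0,0,-1],[0,0,0.06,0,0,0,-1],[0,0,0.04,0,0,0,-1],[0,0,0.03,0,0,0,-1],[0,0,0.02,0,0,0,-1],[0,0,0.016,0,0,0,-1],[0,0,0,0,0,0,-1],[0,0,0,0,0,0,-0.8]])

```text
time_s: 13.82
eef_pos: [0.4382, -0.3107, 0.0148]
orientation: [0.707, 0.708, 0.0, -0.0]
ft_force: [0.3, -0.6, 0.2]
finger_gap: 0.0767
grip_force: 0.0
```

>>> arm_command(moves=[[0,0,0,0,0,0,-0.6],[0,0,0,0,0,0,-0.5],[0,0,0,0,0,0,-0.4],[0,0,0,0,0,0,-0.2],[0,0,0,0,0,0,0.2],[0,0,0,0,0,0,0.6],[0,0,0,0,0,0,1],[0,0,0,0,0,0,1]])

```text
time_s: 14.48
eef_pos: [0.4383, -0.3111, 0.0158]
orientation: [0.707, 0.707, 0.0, 0.001]
ft_force: [-0.1, 1.2, 6.6]
finger_gap: 0.0651
grip_force: 27.2
```

>>> arm_command(moves=[[0,0,-0.01,0,0,0,1],[0,0,-0.03,0,0,0,1],[0,0,-0.05,0,0,0,1],[0,0,-0.06,0,0,0,1],[0,0,-0.06,0,0,0,1],[0,0,-0.06,0,0,0,1],[0,0,-0.01,0,0,0,1],[0,0,0,0,0,0,1]])

```text
time_s: 15.15
eef_pos: [0.4386, -0.3117, 0.1571]
orientation: [0.707, 0.707, 0.0, 0.002]
ft_force: [-0.1, 0.3, -0.8]
finger_gap: 0.0651
grip_force: 28.1
```

>>> arm_command(moves=[[0.06,0.025,0,0,0,0,1],[0.06,0.025,0,0,0,0,1],[0.06,0.025,0,0,0,0,1],[0.06,0.025,0,0,0,0,1],[0.06,0.025,0,0,0,0,1],[0.06,0.025,0,0,0,0,1],[0.06,0.025,0,0,0,0,1],[0.06,0.025,0,0,0,0,1],[0.06,0.025,0,0,0,0,1],[0.06,0.025,0,0,0,0,1]])

```text
time_s: 15.98
eef_pos: [0.5623, -0.009, 0.1535]
orientation: [0.707, 0.707, -0.001, -0.001]
ft_force: [1.1, 0.8, -0.3]
finger_gap: 0.065
grip_force: 28.1
```

>>> arm_command(moves=[[0.056,0.025,0,0,0,0,1],[0.056,0.025,0,0,0,0,1],[0.056,0.024,0,0,0,0,1],[0,0,0,0,0,0,1],[0,0,0,0,0,0,1],[0,0,0,0,0,0,1]])

```text
time_s: 16.48
eef_pos: [0.5988, 0.0731, 0.1537]
orientation: [0.707, 0.707, -0.001, -0.001]
ft_force: [-0.6, -0.6, -0.8]
finger_gap: 0.0649
grip_force: 28.2
```

```bash
python3 -c "
from h import *
s,c=wrist('w7');print(s['eef_pos'],s['joints'])
"
```

```text
[0.59883875 0.07306438 0.15371631] [-1.34898076e-02  4.29100228e-01 -6.03645681e-03  1.13744143e+00
 -2.25198069e-04  1.55629208e+00]
```

View pics/w7.png

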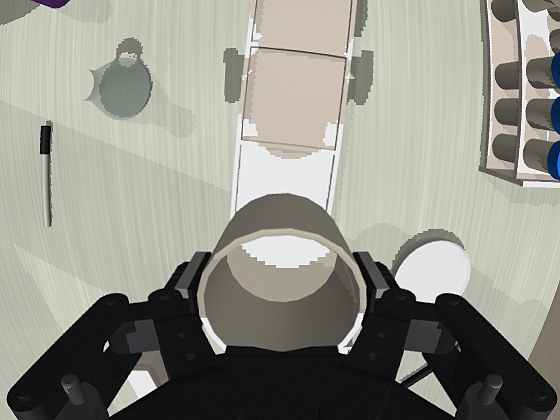

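The large beaker is held upright over tray3's right bay. The dividers run (247,47)-(348,60) and (242,139)-(338,150).

```bash
python3 -c "
from h import *
z=dict(np.load('w7.npz'))
print(np.round(wray(z,[(247,47),(348,60),(242,139),(338,150)],.012)*1000,1))
g=cv2.cvtColor(z['p'],cv2.COLOR_RGB2GRAY)
for v in(100,185,205):
  print(v,[ (u,g[v,u]) for u in range(225,355) if abs(int(g[v,u+1])-int(g[v,u-1]))>25])
print(g[130:160,290],g[40:70,300])
"
```

```text
[[568.5 204.6]
 [656.  194.2]
 [563.8 123. ]
 [648.3 113.7]]
100 [(225, np.uint8(113)), (238, np.uint8(110)), (239, np.uint8(149)), (240, np.uint8(199)), (243, np.uint8(201)), (244, np.uint8(164)), (246, np.uint8(181)), (339, np.uint8(205)), (340, np.uint8(122)), (341, np.uint8(65)), (342, np.uint8(214)), (346, np.uint8(182)), (347, np.uint8(98)), (348, np.uint8(102)), (349, np.uint8(171)), (353, np.uint8(212)), (354, np.uint8(111))]
185 [(231, np.uint8(186)), (232, np.uint8(222)), (236, np.uint8(226)), (238, np.uint8(215)), (328, np.uint8(235)), (329, np.uint8(157)), (330, np.uint8(141)), (331, np.uint8(232)), (334, np.uint8(233)), (335, np.uint8(206))]
205 [(230, np.uint8(187)), (231, np.uint8(225)), (234, np.uint8(243)), (235, np.uint8(163)), (236, np.uint8(179)), (237, np.uint8(233)), (243, np.uint8(238)), (244, np.uint8(164)), (245, np.uint8(87)), (318, np.uint8(97)), (319, np.uint8(166)), (320, np.uint8(229)), (325, np.uint8(235)), (326, np.uint8(128)), (327, np.uint8(125)), (328, np.uint8(235)), (332, np.uint8(211))]
[194 195 194 193 195 193 193 194 194 194 194 194 195 200 158 169 199 194
 194 187 174 173 172 193 193 194 193 191 186 239] [196 196 196 197 197 196 196 198 198 205 180  49 137 186 177 180 199 196
 196 196 195 196 197 196 196 195 196 196 195 196]
```

```bash
python3 -c "
from h import *
z=dict(np.load('w7.npz'))
for a,b,v in((231.5,334.8,185),(230.5,332,205),(239.5,347.5,100)):
  w=wray(z,[(a,v),(b,v)],.012)*1000;print(np.round(w,1),np.round(w.mean(0),1))
"
```

```text
[[553.4  81.7]
 [646.5  81.9]] [600.   81.8]
[[551.7  62.9]
 [644.8  63.1]] [598.2  63. ]
[[562.  157.4]
 [655.8 158.3]] [608.9 157.8]
```

>>> arm_command(moves=[[-0.001,-0.001,0.04,0,0,0,1],[0,0,0.05,0,0,0,1],[0,0,0.05,0,0,0,1],[0,0,0.05,0,0,0,1],[0,0,0.035,0,0,0,1],[0,0,0.025,0,0,0,1],[0,0,0.014,0,0,0,1],[0,0,0.007,0,0,0,1],[0,0,0,0,0,0,1],[0,0,0,0,0,0,1]])

```text
time_s: 17.37
eef_pos: [0.5991, 0.0721, 0.0199]
orientation: [0.707, 0.707, 0.0, 0.0]
ft_force: [0.6, 0.2, -1.7]
finger_gap: 0.0652
grip_force: 28.0
```

>>> arm_command(moves=[[0,0,0,0,0,0,-0.3],[0,0,0,0,0,0,-0.5],[0,0,0,0,0,0,-0.7],[0,0,0,0,0,0,-0.85],[0,0,0,0,0,0,-0.95],[0,0,0,0,0,0,-0.95],[0,0,-0.03,0,0,0,-0.95],[0,0,-0.06,0,0,0,-0.95],[0,0,-0.08,0,0,0,-1],[0,0,-0.08,0,0,0,-1]])

```text
time_s: 18.2
eef_pos: [0.5982, 0.0728, 0.1454]
orientation: [0.707, 0.707, -0.001, -0.001]
ft_force: [0.5, -0.3, -0.3]
finger_gap: 0.0856
grip_force: 0.0
```

>>> arm_command(moves=[[-0.0572,-0.0413,0,0,0,0,-1],[-0.0572,-0.0413,0,0,0,0,-1],[-0.0572,-0.0413,0,0,0,0,-1],[-0.0572,-0.0413,0,0,0,0,-1],[-0.0572,-0.0413,0,0,0,0,-1],[-0.0572,-0.0413,0,0,0,0,-1],[-0.0572,-0.0413,0,0,0,0,-1],[-0.0572,-0.0413,0,0,0,0,-1],[0,0,0,0,0,-0.0265,-1],[0,0,0,0,0,-0.0265,-1]])

```text
time_s: 19.03
eef_pos: [0.433, -0.1577, 0.1445]
orientation: [0.646, 0.764, -0.0, 0.0]
ft_force: [0.5, -0.1, 0.9]
finger_gap: 0.0855
grip_force: 0.0
```

>>> arm_command(moves=[[0,0,0,0,0,0,-1],[0,0,0,0,0,0,-1]])

```text
time_s: 19.2
eef_pos: [0.4339, -0.1562, 0.1443]
orientation: [0.647, 0.763, 0.0, 0.0]
ft_force: [-0.1, -0.0, 0.3]
finger_gap: 0.0856
grip_force: 0.0
```

```bash
python3 -c "
from h import *
s,c=wrist('w8');print(s['eef_pos'],s['orientation'])
print(near('w8',.434,-.156,.045,.04,.052))
print(near('w8',.5995,.0723,.045,.05,.07))"
```

```text
[ 0.43393151 -0.15616013  0.14434478] [6.46573248e-01 7.62851907e-01 3.38888678e-05 5.09538912e-05]
(3496, array([ 432.6, -156.1,   37.6,   61.1,   10.2]), np.float64(0.046))
(517, array([607.3,  54.7,  64.3,  25.1,  25.5]), np.float64(0.0567))
```

>>> arm_command(moves=[[0,0,0.04,0,0,0,-1],[0,0,0.06,0,0,0,-1],[0,0,0.06,0,0,0,-1],[0,0,0.045,0,0,0,-1],[0,0,0.03,0,0,0,-0.8],[0,0,0.02,0,0,0,-0.6],[0,0,0.01,0,0,0,-0.4],[0,0,0,0,0,0,-0.2],[0,0,0,0,0,0,-0.1],[0,0,0,0,0,0,0]])

```text
time_s: 20.08
eef_pos: [0.4344, -0.1563, 0.0125]
orientation: [0.646, 0.764, 0.0, 0.001]
ft_force: [-0.5, -0.5, 0.3]
finger_gap: 0.043
grip_force: 0.0
```

>>> arm_command(moves=[[0,0,0,0,0,0,0.1],[0,0,0,0,0,0,0.2],[0,0,0,0,0,0,0.3],[0,0,0,0,0,0,0.4],[0,0,0,0,0,0,0.6],[0,0,0,0,0,0,0.8],[0,0,0,0,0,0,1],[0,0,0,0,0,0,1]])

```text
time_s: 20.75
eef_pos: [0.4344, -0.1564, 0.0125]
orientation: [0.646, 0.764, 0.0, 0.001]
ft_force: [0.5, 1.2, 5.7]
finger_gap: 0.0356
grip_force: 24.6
```

>>> arm_command(moves=[[0,0,-0.01,0,0,0,1],[0,0,-0.03,0,0,0,1],[0,0,-0.05,0,0,0,1],[0,0,-0.06,0,0,0,1],[0,0,-0.06,0,0,0,1],[0,0,-0.03,0,0,0,1],[0,0,0,0,0,0.03,1],[0,0,0,0,0,0.03,1],[0,0,0,0,0,0.028,1],[0,0,0,0,0,0,1]])

```text
time_s: 21.58
eef_pos: [0.4339, -0.1562, 0.1324]
orientation: [0.746, 0.666, 0.0, 0.0]
ft_force: [0.1, -0.5, -0.8]
finger_gap: 0.0359
grip_force: 25.4
```

>>> arm_command(moves=[[0.0667,0.0276,0,0,0,0,1],[0.0667,0.0276,0,0,0,0,1],[0.0667,0.0276,0,0,0,0,1],[0.0667,0.0276,0,0,0,0,1],[0.0667,0.0276,0,0,0,0,1],[0.0667,0.0276,0,0,0,0,1],[0.0667,0.0276,0,0,0,0,1],[0.0667,0.0276,0,0,0,0,1],[0.0667,0.0276,0,0,0,0,1],[0.0667,0.0276,0,0,0,0,1]])

```text
time_s: 22.42
eef_pos: [0.6079, 0.1621, 0.1321]
orientation: [0.743, 0.669, -0.0, 0.0]
ft_force: [0.5, -1.5, -1.2]
finger_gap: 0.0357
grip_force: 25.4
```

>>> arm_command(moves=[[0,0,0,0,0,0,1],[0,0,0,0,0,0,1],[0,0,0,0,0,0,1]])

```text
time_s: 22.67
eef_pos: [0.6071, 0.1602, 0.1317]
orientation: [0.744, 0.668, -0.0, -0.0]
ft_force: [0.2, -0.6, -0.5]
finger_gap: 0.0359
grip_force: 25.5
```

```bash
python3 -c "
from h import *
s,c=wrist('w9');print(s['eef_pos'],s['orientation'])
z=dict(np.load('w9.npz'))
"
```

```text
[0.60712884 0.16017152 0.13170008] [ 7.43894939e-01  6.68296501e-01 -3.06053957e-04 -1.13784705e-04]
```

View pics/w9.png

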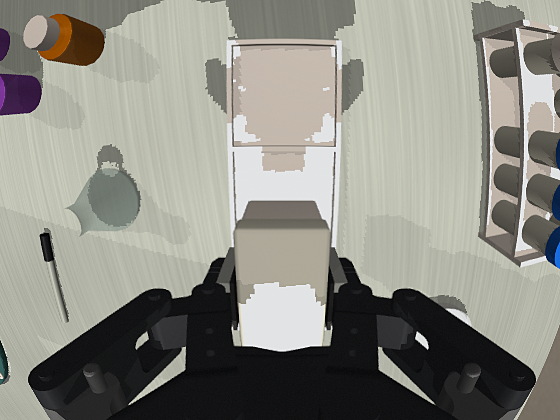

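The slide box is aligned with tray3's middle bay. The tray's +y corners are at (228,40) and (341,40), and the amber bottle is at (65,38).

```bash
python3 -c "
from h import *
z=dict(np.load('w9.npz'))
w=wray(z,[(228,40),(341,40)],.012)*1000;print(w,w.mean(0)-134*np.array([.1123,.9937]))
w=wray(z,[(232,147),(338,147)],.012)*1000;print(w,w.mean(0)-44*np.array([.1123,.9937]))
print(near('w9',.443,.326,.03,.072,.09))
"
```

```text
[[578.4107479  297.47257314]
 [668.40826745 288.18197683]] [608.36130767 159.67147499]
[[571.64114714 209.37644358]
 [657.34822756 200.37002392]] [609.55348735 161.15043375]
(810, array([442.8, 326.6,  26.2,  27.9,  51.6]), np.float64(0.0796))
```

>>> arm_command(moves=[[0,0.001,0.04,0,0,0,1],[0,0,0.05,0,0,0,1],[0,0,0.05,0,0,0,1],[0,0,0.035,0,0,0,1],[0,0,0.025,0,0,0,1],[0,0,0.018,0,0,0,1],[0,0,0.008,0,0,0,1],[0,0,0.005,0,0,0,1],[0,0,0,0,0,0,1],[0,0,0,0,0,0,1]])

```text
time_s: 23.55
eef_pos: [0.6084, 0.1601, 0.0171]
orientation: [0.745, 0.667, 0.001, 0.0]
ft_force: [-0.3, -0.3, -0.1]
finger_gap: 0.0355
grip_force: 25.5
```

>>> arm_command(moves=[[0,0,0,0,0,0,0.3],[0,0,0,0,0,0,0],[0,0,0,0,0,0,-0.2],[0,0,0,0,0,0,-0.4],[0,0,0,0,0,0,-0.4],[0,0,0,0,0,0,-0.4],[0,0,-0.03,0,0,0,-0.4],[0,0,-0.06,0,0,0,-0.6],[0,0,-0.08,0,0,0,-0.8],[0,0,-0.08,0,0,0,-1]])

```text
time_s: 24.38
eef_pos: [0.6072, 0.1601, 0.1423]
orientation: [0.745, 0.667, -0.001, -0.0]
ft_force: [1.1, 0.2, 1.3]
finger_gap: 0.0851
grip_force: 0.0
```

>>> arm_command(moves=[[0.0367,-0.046,0,0,0,0,-1],[0.0367,-0.046,0,0,0,0,-1],[0.0367,-0.046,0,0,0,0,-1],[0.0367,-0.046,0,0,0,0,-1],[0.0367,-0.046,0,0,0,0,-1],[0.0367,-0.046,0,0,0,0,-1],[0.0367,-0.046,0,0,0,0,-0.8],[0.0367,-0.046,0,0,0,0,-0.6],[0,0,0,0,0,0,-0.5],[0,0,0,0,0,0,-0.5]])

```text
time_s: 25.22
eef_pos: [0.4402, 0.327, 0.1415]
orientation: [0.744, 0.668, 0.0, 0.0]
ft_force: [0.8, 0.1, 0.4]
finger_gap: 0.0643
grip_force: 0.0
```

```bash
python3 -c "
from h import *
s,c=wrist('w10');print(s['eef_pos'],s['joints'],s['finger_gap'])
print(near('w10',.443,.326,.03,.072,.09))
print(near('w10',.609,.160,.045,.04,.06))
print(near('w10',.360,.299,.03,.072,.09))
"
```

```text
[0.44024591 0.3270426  0.14146944] [ 4.90349346e-01  3.44935470e-01 -1.77610402e-01  1.04803211e+00
 -7.06369629e-05  2.16808672e+00] 0.06431267206235902
(1266, array([442. , 327.3,  26.2,  26.3,  12.1]), np.float64(0.0799))
(33, array([605.8, 160.2,   3.8,  21.9,  29.7]), np.float64(0.0499))
(614, array([356.6, 304.4,  26.9,  17.5,  34. ]), np.float64(0.0796))
```

View pics/w10.png

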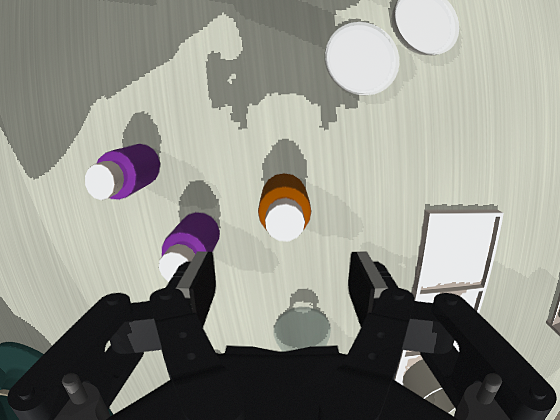

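The amber bottle is under the tool at (285,208). The purple look-alike at (190,240) is clear of the left finger by over 10 mm. Descending.

>>> arm_command(moves=[[0,0.004,0.03,0,0,0,-0.5],[0,0,0.05,0,0,0,-0.5],[0,0,0.055,0,0,0,-0.5],[0,0,0.045,0,0,0,-0.5],[0,0,0.03,0,0,0,-0.5],[0,0,0.02,0,0,0,-0.5],[0,0,0.012,0,0,0,-0.5],[0,0,0.005,0,0,0,-0.5],[0,0,0,0,0,0,-0.2],[0,0,0,0,0,0,-0.1]])

```text
time_s: 26.1
eef_pos: [0.4436, 0.3261, 0.0184]
orientation: [0.745, 0.667, 0.0, 0.0]
ft_force: [1.1, 0.9, 0.6]
finger_gap: 0.0471
grip_force: 0.0
```

>>> arm_command(moves=[[0,0,0,0,0,0,0],[0,0,0,0,0,0,0.1],[0,0,0,0,0,0,0.2],[0,0,0,0,0,0,0.3],[0,0,0,0,0,0,0.5],[0,0,0,0,0,0,0.7],[0,0,0,0,0,0,1],[0,0,0,0,0,0,1]], grip_force=35)

```text
time_s: 26.77
eef_pos: [0.4435, 0.3262, 0.0187]
orientation: [0.745, 0.667, 0.001, 0.0]
ft_force: [-0.5, -0.3, 5.8]
finger_gap: 0.0388
grip_force: 34.7
```

>>> arm_command(moves=[[0,0,-0.01,0,0,0,1],[0,0,-0.03,0,0,0,1],[0,0,-0.05,0,0,0,1],[0,0,-0.06,0,0,0,1],[0,0,-0.06,0,0,0,1],[0,0,-0.03,0,0,0,1],[0,0,0,0,0,0,1],[0,0,0,0,0,0,1]])

```text
time_s: 27.43
eef_pos: [0.4434, 0.3262, 0.1384]
orientation: [0.745, 0.667, 0.001, 0.0]
ft_force: [0.1, -0.4, -2.5]
finger_gap: 0.0392
grip_force: 35.5
```

>>> arm_command(moves=[[-0.0147,0.0457,0,0,0,0,1],[-0.0147,0.0457,0,0,0,0,1],[-0.0147,0.0457,0,0,0,0,1],[-0.0147,0.0457,0,0,0,0,1],[-0.0147,0.0457,0,0,0,0,1],[-0.0147,0.0457,0,0,0,0,1],[-0.0147,0.0457,0,0,0,0,1],[-0.0147,0.0457,0,0,0,0,1],[0,0,0,0,0,0,1],[0,0,0,0,0,0,1]])

```text
time_s: 28.27
eef_pos: [0.6185, 0.2468, 0.1357]
orientation: [0.745, 0.667, -0.001, -0.001]
ft_force: [-0.4, 0.6, -1.2]
finger_gap: 0.0389
grip_force: 35.8
```

>>> arm_command(moves=[[0,0,0.04,0,0,0,1],[0,0,0.05,0,0,0,1],[0,0,0.05,0,0,0,1],[0,0,0.035,0,0,0,1],[0,0,0.025,0,0,0,1],[0,0,0.018,0,0,0,1],[0,0,0.008,0,0,0,1],[0,0,0.005,0,0,0,1],[0,0,0,0,0,0,1],[0,0,0,0,0,0,1]])

```text
time_s: 29.1
eef_pos: [0.6184, 0.2479, 0.023]
orientation: [0.745, 0.668, 0.0, 0.0]
ft_force: [0.2, 0.2, -0.4]
finger_gap: 0.0396
grip_force: 35.8
```

>>> arm_command(moves=[[0,0,0,0,0,0,0.2],[0,0,0,0,0,0,0],[0,0,0,0,0,0,-0.2],[0,0,0,0,0,0,-0.4],[0,0,0,0,0,0,-0.4],[0,0,0,0,0,0,-0.4],[0,0,-0.03,0,0,0,-0.4],[0,0,-0.06,0,0,0,-0.6],[0,0,-0.08,0,0,0,-0.8],[0,0,-0.08,0,0,0,-1]])

```text
time_s: 29.93
eef_pos: [0.6177, 0.2474, 0.1483]
orientation: [0.745, 0.667, -0.001, -0.0]
ft_force: [0.4, 1.0, 1.2]
finger_gap: 0.0852
grip_force: 0.0
```

>>> arm_command(moves=[[-0.04,-0.06,-0.04,0,0,0,-1],[-0.04,-0.06,-0.04,0,0,0,-1],[-0.04,-0.06,-0.04,0,0,0,-1],[-0.04,-0.06,0,0,0,0,-1],[-0.04,-0.06,0,0,0,0,-1],[-0.04,-0.06,0,0,0,0,-1],[-0.04,-0.06,0,0,0,0,-1],[-0.04,-0.06,0,0,0,0,-1],[0,0,0,0,0,0,-1]])

```text
time_s: 30.68
eef_pos: [0.3571, 0.1132, 0.2074]
orientation: [0.745, 0.667, -0.001, -0.0]
ft_force: [1.7, 0.7, 1.7]
finger_gap: 0.0851
grip_force: 0.0
```

```bash
python3 - <<'E'
from h import *
from workcell import get_image,get_calibration
p,d=get_image("top");c=get_calibration("top");np.savez("top.npz",p=p,d=d,**c)
cv2.imwrite("pics/top2.png",cv2.resize(p[100:300,110:450],None,fx=2.35,fy=2.35,interpolation=cv2.INTER_CUBIC)[:,:,::-1])
p,W=cloud("top")
for k,x,y,h,b in(("jar",.635,-.151,.053,.01),("small",.635,-.239,.098,.01),("large",.599,.072,.063,.01),("slide",.609,.160,.054,.01),("bottle",.619,.247,.088,.008)):
    m=(np.hypot(W[...,0]-x,W[...,1]-y)<.045)&(W[...,2]>h-b)&(W[...,2]<h+.006);q=W[m]
    print(k,len(q),np.round(np.hstack([*map(np.ravel,cv2.minAreaRect((q[:,:2]*1000).astype(np.float32)))]),1) if len(q) else None)
E
```

```text
jar 342 [ 635.9 -150.8   53.8   53.5   55.2]
small 76 [ 633.4 -239.5   44.1   44.2   76.6]
large 95 [599.6  72.9  63.2  64.8   1. ]
slide 332 [607.2 159.3  62.7  37.7  83.7]
bottle 77 [6.178e+02 2.477e+02 2.580e+01 2.260e+01 4.000e-01]
```

View pics/top2.png

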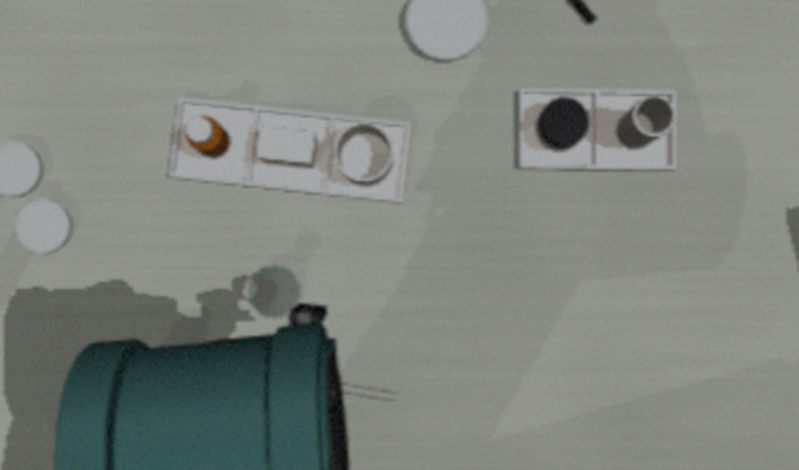

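All five items stand upright, centred in their bays to within a few mm: bottle (207,136), slide box (286,145), large beaker (363,154), jar (562,123), small beaker (645,122). The flask (273,290) is still in place and the arm touches nothing, so I'm handing in.

```bash
python3 -c "
from workcell import order;print(order.sign_off())"
```

```text
the job is handed in; nothing more can be done
None
```

Both sampling kits are made up and the job is handed in: all five items stand upright, within about 3 mm of the middle of their bays, the flask was left where it stood, and it took about 31 s; sign-off returned no verdict.

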